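# Load the die plate under the drag spring

## Robot

A 7-joint arm with a two-finger parallel gripper is mounted at the origin on a cart in front of the work surface, level with it; the furniture and walls round the work are solid. World frame = base frame: x ahead of the robot, y to its left, z up, the work surface at z = 0. Lengths are in mm, angles in rad, forces in N, time in s.
With the tool pointing down it reaches from about 400 to 875 mm from the base axis. Payload 4.4 kg.
Tool frame: the origin (TCP) lies at the very end of the fingers, on their centre line; the grasp point (between the pads) lies 19 mm behind it; y points along the fingers, z is the direction in which the jaws open and shut, and the axes are right-handed (so a half turn about y gives the same grasp; the last joint's range is limited). The gripper opens to 85 mm and grips with 20 to 120 N. Pads are 22 mm wide; open, the fingers measure 114 mm over their backs; the gripper's body (76 mm by 85 mm) begins 54 mm behind the grasp point. The pads swing forward as they close: fully open they stand 13 mm farther back than shut.
Start: joints at [-1.394, 0.628, 0.038, 1.517, -0.027, 0.996, -0.02], TCP at [156.249, 630.955, 231.313] pointing down, gripper open.
Joint ranges: [-3.06, 3.06], [-0.37, 2.12], [-1.25, 1.32], [0.18, 2.47], [-1.1, 4.24], [0.23, 1.98], [-2.94, 2.94]. Speed limits (rad/s): [2.57, 2.57, 3.14, 3.14, 3.14, 3.14, 3.14].

## Interface

Orientations are given as [roll, pitch, yaw] about the fixed x, y, z axes, in that order (R = Rz(yaw) Ry(pitch) Rx(roll)).
In Python, from cell import ctrl, imaging, finish_job gives the robot as it stands.
- The arm moves only by the shell command python3 -m inch 'ROWS'. ROWS is JSON, one flat list of numbers, 7 for each row, row after row: the opening, from 0 (shut) to 1 (fully open), then the shift along the tool's x, y, z in cm, then the turn, a rotation vector about the tool's x, y, z in degrees. A call has 1 to 12 rows; each row is the pose to reach, as a shift and turn from the pose commanded when the call began, along the tool's axes at that moment; what a row does not reach only later rows make up. A row lasts 1/10 s, in which the tool goes at most 50 mm and 8.59 degrees, less where a joint would pass 70% of its speed; a pose out of reach is approached as far as the arm can. A call with a gripper value outside its range is refused whole. The fingers move at their own pace and stop on an object; the grip force is fixed at half the most. Time passes only in rows, so rows that repeat a pose let the fingers close. It gives the time, the measured TCP pose, the force and the opening at its end, in the units of the state.
- ctrl.read_state(): the state, without advancing time (a new reading comes with each control period).
- imaging.get_image(name): name is "scene" or "top" or "wrist"; returns a dict with "img" (480x640x3 uint8, red, green, blue), "fx", "fy", "cx", "cy" (pixels), "R" (3x3) and "t" (3): a world point X has camera coordinates R X + t. Camera axes: x right, y down, z forward; pixel columns grow to the right and rows downward; lengths in mm; the calibration is good to about 2 mm. A picture is of the moment at which its call begins. There is no depth.
- finish_job(): hands the job in, once; it reports no verdict.
The state is a dict: "clock": time; "qpos": joint angles; "qd": joint speeds; "tau": joint torques, N m; "eef_pos": TCP position; "tool_rot": TCP orientation; "force": force on the tool from outside, world axes, zero at the start; "torque": the same for the moment, N m; "width": finger opening in mm.
Only numpy, scipy, OpenCV 4.12 (cv2) and the standard library are available. Lean on these libraries where they do the work, as an engineer would, in place of code of your own. Each camera call takes 0.05 s, during which the arm holds its last target.

## Task

Load the steel stamping plate into its jig: with the fingertips press it down hard on the sprung bed and, keeping it pressed, slide it along the channel under the bar and the leaf spring until its nose is fully home against the end stop. Then let go and leave it held down in the jig. Do not grasp or lift the plate, and leave the tin, the wooden stamp and the little heart soap beside the jig alone.

Things in the scene. Friction and masses are not known exactly. Their poses are not given: they have to be found in the camera images.
- loading_jig: Fixed jig, 310 x 94 mm, on the table; its pose varies. Origin: on the table under its centre; x = direction in which the plate is slid, towards the end stop; z up. Two aluminium rails along x, inner faces 54 mm apart, tops at z=33 mm, guide the plate; the -x end is open. End stop block: face at x=135 mm, top at z=42 mm.
- gate (a point): Middle of the underside of the bridge's cross bar (jig x=60, y=0, z=37 mm). The bar spans the channel from jig x=55 to 65 mm, top at z=54 mm; its posts stand at jig y=+-33 to 47 mm and reach 58 mm with their screws. With the bed up it blocks the plate's nose. The leaf spring hangs right behind it.
- bed (a joint): Sprung steel bed of the channel, m: 0 = up (bed top at jig z=28 mm), 0.010 = fully down on its hard stop. Spans jig x=-155 to 134 mm. Under the plate it starts to sink at 5 to 6 N of push, reaches the stop at about 13 N (up to 5 N less with the leaf on the plate) and springs up when let go. The plate clears the bar only from 0.005 to 0.010; loaded and let go it rests near 0.005.
- leaf (a joint): The drag spring, a steel leaf 36 mm wide hung behind the bar at jig x=67, z=44 mm, sloping down along the travel to a lip at x=110 mm. rad: 0 = hanging free, lip underside at z=26.5 mm; grows as the plate lifts it, about 0.2 or more under the loaded plate. It pushes down on the plate with about 2 to 5 N.
- die_plate: Loose steel plate 140 (x) x 50 (y) x 14 mm, about 0.25 kg, lying on the bed in the channel, x axis along the jig's; slippery (friction about 0.2) on jig and spring. Origin: centre of its underside, at jig z=28 mm with the bed up, at jig x=65 mm when home. A thumb rib 8 x 42 mm stands 6 mm above its top from x=-32 to -24 mm. Its nose (+x end) starts 15 to 70 mm short of the bar.
- press_pad (a point): Centre of the flat pressing area on the plate's top face, 14 mm above the underside, between its tail and the thumb rib: 38 mm along x, 50 mm wide. A fingertip pressing here can push forward on the rib, whose rear face is 19 mm ahead. When the plate is home this point is 41 mm short of the bar.
- plate_front (a point): Middle of the lower edge of the plate's nose (+x end).
- stop_foot (a point): Point on the end stop's face where point plate_front lies when the plate is loaded, home and let go (jig x=135, y=0, z=23 mm).
- tin: Bystander: aluminium tin of balm, 57 mm round, 20 mm high, on the table beside the jig. Origin: centre of its underside.
- stamp: Bystander: turned wooden soap stamp, 38 mm round, 54 mm high, standing beside the jig. Origin: centre of its underside.
- heart_soap: Bystander: small heart-shaped soap, 26 x 29 x 14 mm, on the table beside the jig. Origin: centre of its underside.
Things that resemble listed ones, but are neither listed nor needed, are in the scene too. Of the things shaped like the die_plate, the steel one is meant.

How it is judged (in metres and radians):
On the way:
1. the plate's nose is slid in under the drag spring while the bed is pressed down (x of plate_front in the frame of loading_jig above 0.085 m and value of joint bed above 0.0045 m and value of joint leaf above 0.03 rad), for 0.1 s.
At the end, for the whole second after the job is handed in: The plate lies flat in the channel with its nose within 3 mm of the end stop, under the bar and the leaf spring (leaf lifted more than 0.1 rad), the bed sprung back against it (between 3 and 8 mm down), the plate at rest (x of plate_front in the frame of loading_jig above 0.132 m and y of die_plate in the frame of loading_jig between -0.004 and 0.004 m and z of die_plate in the frame of loading_jig below 0.0255 m and angle between the x axis of die_plate and the x axis of loading_jig, either way round below 0.05 rad and angle between die_plate's own z axis and vertical below 0.05 rad and value of joint leaf above 0.1 rad and value of joint bed between 0.003 and 0.008 m and linear speed of die_plate below 0.01 m/s); the robot touches nothing.
It fails at once if the plate is lifted off the bed (more than 8 mm above its starting height) or tipped up (z of die_plate in the frame of loading_jig above 0.036 m or angle between die_plate's own z axis and vertical above 0.25 rad).
It fails at once if the tin beside the jig is moved more than 15 mm (distance of tin from where it was at the start of the episode above 0.015 m).
It fails at once if the wooden stamp beside the jig is moved more than 15 mm (distance of stamp from where it was at the start of the episode above 0.015 m).
It fails at once if the heart soap beside the jig is moved more than 15 mm (distance of heart_soap from where it was at the start of the episode above 0.015 m).
It also fails if it takes over 48 s, if anything falls off the work surface, if the arm or the gripper's body presses on something with over 40 N, if the wrist force passes 120 N, or if a joint passes its speed limit or range.

## Working session

There is one attempt and no reset: what is moved stays moved. The work goes in short steps, Python scripts to look and compute and a shell command to move; the robot and the scene stay as the last step left them, time stands still between calls to the robot, and variables do not carry over. Pictures are saved under pics/ and viewed, and the job is handed in when it is done.

```bash
ls; mkdir -p pics; python3 - <<'E'
from cell import ctrl, imaging
import cv2,json
s=ctrl.read_state(); print(s)
for n in ["scene","top","wrist"]:
    d=imaging.get_image(n); cv2.imwrite(f"pics/{n}0.png",d["img"][:,:,::-1]); print(n,d["fx"],d["fy"],d["cx"],d["cy"],d["R"],d["t"])
E
```

```text
pics
{'clock': 0.0, 'qpos': array([-1.39379379,  0.62933567,  0.03843556,  1.51837138, -0.02698414,
        0.99629604, -0.02000616]), 'qd': array([ 0.00107251, -0.00117861,  0.00055038,  0.00081431, -0.00108088,
       -0.00137129, -0.00139406]), 'tau': array([-9.81789890e-04, -5.63393354e+01,  1.22504298e+00, -1.93437731e+01,
        1.06694808e-02,  1.09141695e-02, -3.14308409e-06]), 'eef_pos': array([156.09800428, 630.33392237, 230.39467405]), 'tool_rot': array([-1.57268859e+00, -3.40858207e-05, -2.42794948e-01]), 'force': array([0.05478844, 0.12789176, 0.3593915 ]), 'torque': array([-0.03935812,  0.02833009,  0.01196479]), 'width': 85.47036897772108}
scene 453.55762028335187 453.55762028335187 330.4850571457002 237.59670543494948 [[ 0.5133799  -0.85795215 -0.01895255]
 [-0.38032057 -0.20766679 -0.90123846]
 [ 0.76928366  0.46988575 -0.43290881]] [-358.06810649  220.78901863  524.65660243]
top 523.561513064557 523.561513064557 316.0271406956431 244.79423314461653 [[ 0.02242428 -0.99947943  0.02319507]
 [-0.99028078 -0.02539136 -0.13674519]
 [ 0.13726296 -0.01990322 -0.99033466]] [-142.50249057  549.69240216 1059.88881719]
wrist 382.5051337418653 382.5051337418653 320.2416409711183 238.30372753448788 [[ 0.24139261  0.97042678 -0.00121435]
 [ 0.93802774 -0.23301237  0.25653303]
 [ 0.24866356 -0.06306427 -0.9665347 ]] [-649.76523054  -31.39780594  378.67482495]
```

View pics/scene0.png

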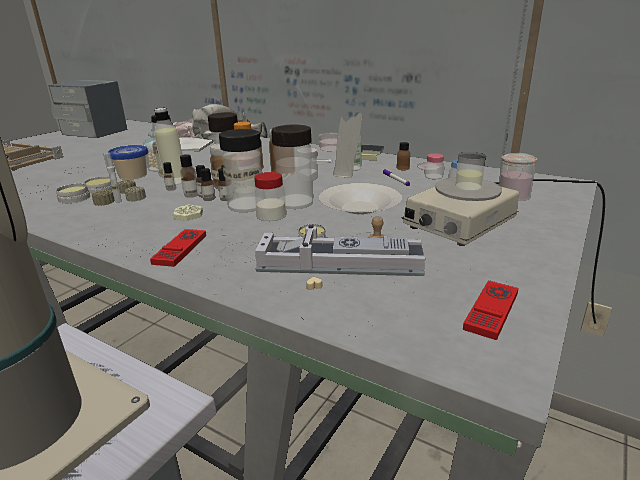

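View pics/top0.png

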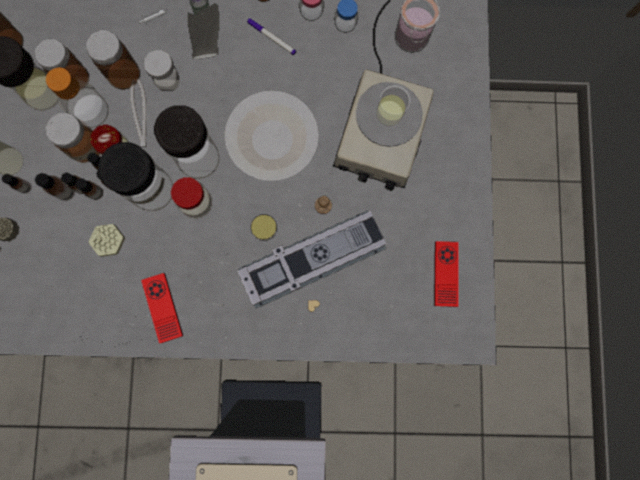

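View pics/wrist0.png

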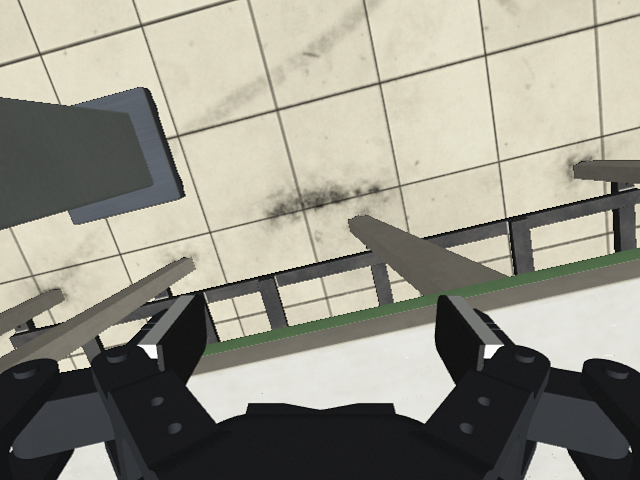

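The steel plate is the one in the jig, at top (320,252). The red look-alikes at (162,308) and (447,273) are out of the jig and not steel. I'll enlarge the view to confirm this.

```bash
python3 - <<'E'
import cv2
a=cv2.imread("pics/top0.png")[180:330,220:400]; cv2.imwrite("pics/topc.png",cv2.resize(a,None,fx=4.4,fy=4,interpolation=cv2.INTER_CUBIC) if 0 else cv2.resize(a,(720,600),interpolation=cv2.INTER_CUBIC))
a=cv2.imread("pics/scene0.png")[200:300,240:440]; cv2.imwrite("pics/scenec.png",cv2.resize(a,(800,400),interpolation=cv2.INTER_CUBIC))
E
```

```text
(no output)
```

View pics/topc.png

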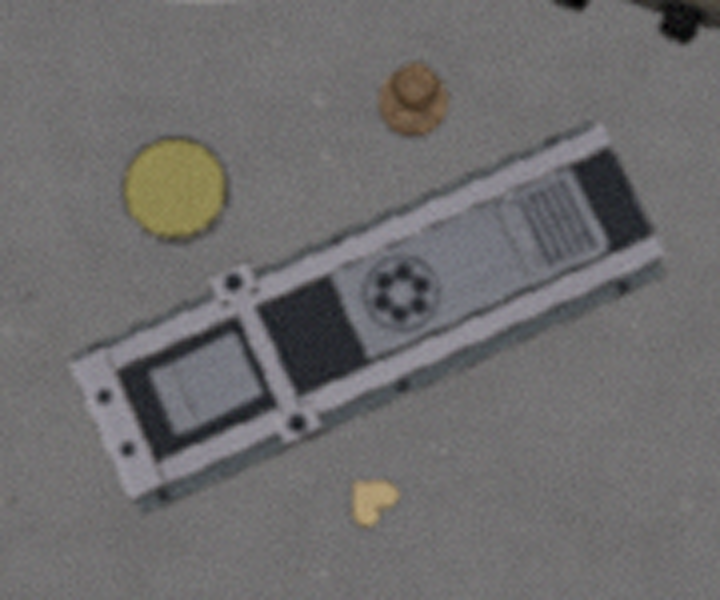

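View pics/scenec.png

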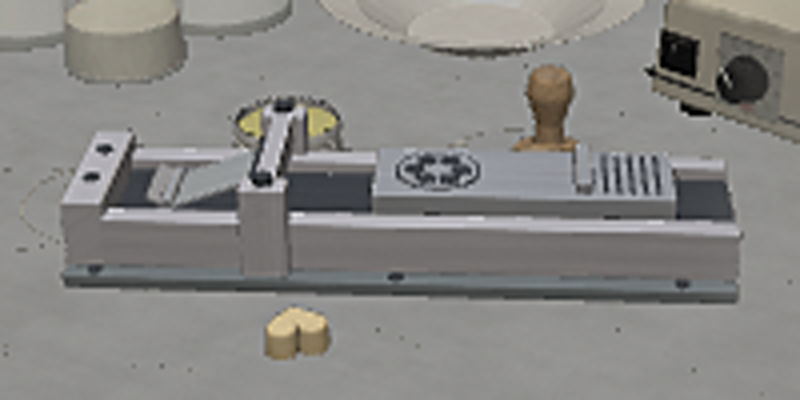

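The crops confirm it: the steel-grey plate with the emblem and thumb rib lies in the channel. The end stop is on the left, at topc (100,420), and the bar runs from (233,282) to (297,423). Next I'll measure the jig and plate poses.

```bash
cat > h.py <<'E'
import numpy as np
C={}
C['top']=dict(f=523.561513064557,c=(316.0271406956431,244.79423314461653),R=np.array([[0.02242428,-0.99947943,0.02319507],[-0.99028078,-0.02539136,-0.13674519],[0.13726296,-0.01990322,-0.99033466]]),t=np.array([-142.50249057,549.69240216,1059.88881719]))
C['scene']=dict(f=453.55762028335187,c=(330.4850571457002,237.59670543494948),R=np.array([[0.5133799,-0.85795215,-0.01895255],[-0.38032057,-0.20766679,-0.90123846],[0.76928366,0.46988575,-0.43290881]]),t=np.array([-358.06810649,220.78901863,524.65660243]))
def cast(n,u,v,z):
    c=C[n];d=c['R'].T@np.array([(u-c['c'][0])/c['f'],(v-c['c'][1])/c['f'],1]);o=-c['R'].T@c['t']
    return o+d*(z-o[2])/d[2]
def T(x,y,z): return cast('top',220+x/4,180+y/4,z)   # topc crop px
def S(x,y,z): return cast('scene',240+x/4,200+y/4,z) # scenec crop px
E
python3 - <<'E'
from h import *
np.set_printoptions(precision=1,suppress=True)
P={'rail-x up':T(600,124,33),'rail-x lo':T(661,240,33),'stop up':T(72,362,42),'stop lo':T(136,497,42),'stop in up':T(108,352,42),'stop in lo':T(161,482,42),
'screw up':T(233,282,58),'screw lo':T(297,423,58),'plate nose up':T(332,270,42),'nose lo':T(370,357,42),'tail up':T(570,168,42),'tail lo':T(607,245,42),
'tin':T(176,188,20),'stamp head':T(416,85,54),'heart':T(374,500,14)}
P.update({'S stop out near':S(62,203,42),'S stop near in':S(105,205,42),'S stop out far':S(92,131,42),'S screw near':S(262,179,58),'S screw far':S(284,104,58),'S nose near':S(373,198,42),'S nose far':S(383,152,42),'S tail near':S(675,198,42),'S rail end near':S(740,235,33)})
for k,v in P.items(): print(k,v)
sc=(P['screw up']+P['screw lo'])/2; rl=(P['rail-x up']+P['rail-x lo'])/2; st=(P['stop up']+P['stop lo'])/2
d=st-rl; print('len',np.hypot(*d[:2]),'yaw',np.arctan2(d[1],d[0]),'width',np.linalg.norm((P['rail-x up']-P['rail-x lo'])[:2]),np.linalg.norm((P['stop up']-P['stop lo'])[:2]))
yaw=np.arctan2(d[1],d[0]); a=np.array([np.cos(yaw),np.sin(yaw)]);b=np.array([-a[1],a[0]])
c=(rl+st)[:2]/2; print('c',c,'c from screws',sc[:2]-60*a)
for k,v in P.items(): print(k,(v[:2]-c)@a,(v[:2]-c)@b)
E
```

```text
rail-x up [ 629.7 -243.    33. ]
rail-x lo [ 567.9 -276.    33. ]
stop up [494.7  31.4  42. ]
stop lo [425.9  -4.4  42. ]
stop in up [500.3  13.   42. ]
stop in lo [433.9 -16.9  42. ]
screw up [536.5 -51.4  58. ]
screw lo [464.9 -86.4  58. ]
plate nose up [ 546.2 -102.1   42. ]
nose lo [ 501.1 -123.    42. ]
tail up [ 603.7 -226.3   42. ]
tail lo [ 563.1 -246.2   42. ]
tin [591.3 -17.3  20. ]
stamp head [ 643.5 -143.6   54. ]
heart [ 427.8 -127.3   14. ]
S stop out near [421.5  -6.6  42. ]
S stop near in [429.4 -25.1  42. ]
S stop out far [489.7  30.4  42. ]
S screw near [459.5 -91.6  58. ]
S screw far [532.8 -55.6  58. ]
S nose near [ 494.1 -128.5   42. ]
S nose far [ 538.  -108.1   42. ]
S tail near [ 559.9 -248.3   42. ]
S rail end near [ 556.8 -280.9   33. ]
len 306.1138839734591 yaw 2.040242042201325 width 70.02281059799498 77.49596992610743
c [ 529.5 -123. ] c from screws [ 527.9 -122.4]
rail-x up -152.3420033073991 -35.004104954925914
rail-x lo -153.77188066606004 35.00410495492586
stop up 153.45615953792557 -38.745928354394316
stop lo 152.65772443553348 38.745928354394216
sto
[... 271 characters left out ...]
738183032415
tail up -125.61734312710472 -19.444491061750544
tail lo -125.01159132765405 25.746668211847688
tin 66.32283069195593 -102.86632471337217
stamp head -69.91990809889224 -92.32224534469927
heart 42.18124124369649 92.62838233254644
S stop out near 152.71346300286206 43.67368501510485
S stop near in 132.58345789241406 44.98769720789871
S stop out far 154.81894015366456 -33.81809156913267
S screw near 59.64164693199994 48.221375053437484
S screw far 58.65990047691673 -33.448236056328646
S nose near 11.150276814082902 34.02635442272809
S nose far 9.458059375353692 -14.304380282587216
S tail near -125.45323465557331 29.536343550854454
S rail end near -153.090628610031 47.115453607785255
```

```bash
python3 -m inch '[0.5,1.5,0,-1.2,0,2,0, 0.2,4.5,0,-3.7,0,5,0, 0,8.5,0,-6.9,0,10,0, 0,12.5,0,-10.2,0,15,0, 0,16.5,0,-13.4,0,20,0, 0,20.5,0,-16.7,0,25,0, 0,24.5,0,-20,0,30,0, 0,28.5,0,-23.2,0,35,0, 0,32.5,0,-26.5,0,40,0, 0,36.5,0,-29.7,0,44,0, 0,40,0,-32.6,0,48,0, 0,41.8,0,-34,0,49.2,0]'
cat >> h.py <<'E'
def delta(target,yaw=None):
    from cell import ctrl
    from scipy.spatial.transform import Rotation as Ro
    s=ctrl.read_state(); p=s['eef_pos']; r=Ro.from_euler('xyz',s['tool_rot'])
    np.set_printoptions(precision=2,suppress=True)
    print('pos',p,'rot',s['tool_rot'],'F',s['force'],'w',s['width'],'t',s['clock'])
    print('shift cm tool',r.inv().apply(np.array(target)-p)/10)
    if yaw is not None:
        g=Ro.from_euler('xyz',[-np.pi/2,0,yaw]); print('turn deg',np.degrees((r.inv()*g).as_rotvec()))
E
python3 -c "
from h import *
delta([590,-170,231],-1.101)"
```

```text
clock: 1.35
eef_pos: [482.3, 196.3, 231.4]
tool_rot: [-1.57, -0.002, -1.108]
force: [0.7, 0.0, -0.3]
width: 0.2
pos [482.29 196.28 231.44] rot [-1.57 -0.   -1.11] F [ 0.73  0.03 -0.3 ] w 0.18917065706103758 t 1.35
shift cm tool [37.58  0.11 -6.72]
turn deg [-0.02 -0.39  0.11]
```

```bash
python3 -c "
from h import *
delta([573,-216,200],-1.101)"
python3 -m inch '[0,1.5,0,-0.3,0,0,0, 0,5,0.3,-1,0,0,0, 0,9.5,0.8,-1.8,0,0,0, 0,14,1.2,-2.6,0,0,0, 0,18.5,1.6,-3.6,0,0,0, 0,23,2,-4.6,0,0,0, 0,27.5,2.4,-5.6,0,0,0, 0,32,2.7,-6.8,0,0,0, 0,36,3,-8,0,0,0, 0,39,3.1,-9,0,0,0, 0,40.8,3.1,-10,0,-0.4,0, 0,40.8,3.1,-10,0,-0.4,0]'
python3 - <<'E'
from h import *
from cell import imaging
import cv2
delta([573,-216,60],-1.101)
d=imaging.get_image("wrist"); cv2.imwrite("pics/w1.png",d["img"][:,:,::-1]); np.savez("w1.npz",**{k:d[k] for k in("fx","cx","cy","R","t")})
d=imaging.get_image("top"); cv2.imwrite("pics/t1.png",d["img"][:,:,::-1])
E
```

```text
pos [482.29 196.28 231.44] rot [-1.57 -0.   -1.11] F [ 0.73  0.03 -0.3 ] w 0.18917065706103758 t 1.35
shift cm tool [ 40.93   3.22 -10.3 ]
turn deg [-0.02 -0.39  0.11]
clock: 2.55
eef_pos: [574.5, -211.8, 199.9]
tool_rot: [-1.572, -0.001, -1.098]
force: [-0.5, 0.2, 0.3]
width: -0.1
pos [ 574.5  -211.8   199.95] rot [-1.57 -0.   -1.1 ] F [-0.46  0.18  0.31] w -0.07577782103587201 t 2.55
shift cm tool [ 0.29 14.   -0.3 ]
turn deg [0.09 0.15 0.05]
```

View pics/w1.png

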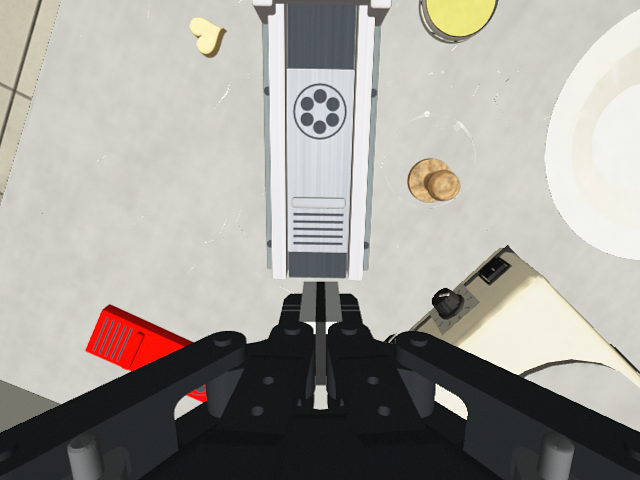

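```bash
cat >> h.py <<'E'
def W(f,u,v,z):
    d=np.load(f); C['w']=dict(f=float(d['fx']),c=(float(d['cx']),float(d['cy'])),R=d['R'],t=d['t']); return cast('w',u,v,z)
E
python3 - <<'E'
from h import *
np.set_printoptions(precision=1,suppress=True)
f='w1.npz'
P={'noseL':W(f,288,68,42),'noseR':W(f,354,68,42),'tailL':W(f,287,252,42),'tailR':W(f,348,252,42),'ribrearL':W(f,291,208,48),'ribrearR':W(f,346,208,48),
'railL-end out':W(f,272,279,33),'railR-end out':W(f,363,279,33),'railL far out':W(f,270,20,33),'railR far out':W(f,377,20,33),'railL in end':W(f,289,277,33),'railR in end':W(f,348,277,33),'railL in far':W(f,286,20,33),'railR in far':W(f,357,20,33),'stamp':W(f,443,186,54),'stampbase':W(f,430,182,5),'hot':cast('top',335,166,50),'hot2':cast('top',402,187,50)}
yaw=2.04;a=np.array([np.cos(yaw),np.sin(yaw)]);b=np.array([-a[1],a[0]]);c=np.array([527,-123])
for k,v in P.items(): print(k,v,(v[:2]-c)@a,(v[:2]-c)@b)
for p,q in [('noseL','tailL'),('noseR','tailR'),('railL in far','railL in end'),('railR in far','railR in end'),('railL far out','railL-end out'),('railR far out','railR-end out')]:
    d=P[p]-P[q]; print(p,np.arctan2(d[1],d[0]))
E
```

```text
noseL [ 500.9 -120.9   42. ] 13.663112970265004 22.38558541878506
noseR [543.6 -99.2  42. ] 13.753331300035015 -25.611496845199774
tailL [ 560.9 -247.3   42. ] -126.18149752502912 25.93253261449465
tailR [ 605.5 -224.5   42. ] -126.03886625618667 -24.169690416032186
ribrearL [ 547.8 -211.6   48. ] -88.43764648546988 21.53112944113858
ribrearR [ 586.  -192.1   48. ] -88.3262746049553 -21.412428494691223
railL-end out [ 560.5 -277.9   33. ] -153.30049951135334 40.19337368785507
railR-end out [ 630.4 -242.2   33. ] -153.06429115573155 -38.27630225937987
railL far out [473.8 -96.8  33. ] 47.38092552624938 35.57601352439855
railR far out [543.2 -61.5  33. ] 47.510312806247654 -42.239184742780616
railL in end [ 572.7 -269.6   33. ] -151.42178002389517 25.493401705418137
railR in end [ 618.  -246.5   33. ] -151.26948077953173 -25.30912380837111
railL in far [484.2 -91.5  33. ] 47.400281758395856 23.934922976667302
railR in far [530.2 -68.1  33. ] 47.48613854362212 -27.70046780558182
stamp [ 642.4 -143.3   54. ] -70.24789526888576 -93.72227983995575
stampbase [ 647.  -143.8    5. ] -72.85894898114788 -97.61399658661291
hot [ 721.5 -165.6   50. ] -125.93280248530111 -154.2575673336821
hot2 [ 679.8 -308.5   50. ] -234.54858683724518 -52.41243857163029
noseL 2.014641948051291
noseR 2.029686439353673
railL in far 2.032161600192958
railR in far 2.027969001198898
railL far out 2.0169956505372806
railR far out 2.0202449219919103
```

```bash
python3 -c "
from h import *
delta([573,-214,52],-1.1136)"
```

```text
pos [ 575.33 -207.03  199.9 ] rot [-1.57  0.   -1.09] F [ 0.48  0.35 -0.39] w -0.31407006639562435 t 2.65
shift cm tool [ 0.54 14.79 -0.53]
turn deg [-0.    1.14 -0.12]
```

```bash
python3 -m inch '[0,0,0,0,0,0,0, 0,0,0,0,0,0,0, 0,0,0,0,0,0,0]'; python3 -c "
from h import *
delta([573,-214,52],-1.1136)"
```

```text
clock: 2.95
eef_pos: [575.8, -207.2, 200.4]
tool_rot: [-1.57, 0.001, -1.093]
force: [-0.2, 0.6, -0.6]
width: 0.1
pos [ 575.81 -207.2   200.35] rot [-1.57  0.   -1.09] F [-0.23  0.6  -0.58] w 0.09777801720271209 t 2.95
shift cm tool [ 0.48 14.83 -0.57]
turn deg [-0.02  1.21 -0.03]
```

```bash
python3 -m inch '[0,0.1,1,-0.1,0,0.3,0, 0,0.2,4,-0.2,0,0.6,0, 0,0.3,8,-0.4,0,1,0, 0,0.5,12,-0.6,0,1.2,0, 0,0.5,14,-0.6,0,1.2,0, 0,0.5,14.8,-0.6,0,1.2,0, 0,0.5,14.8,-0.6,0,1.2,0, 0,0.5,14.8,-0.6,0,1.2,0]'
python3 - <<'E'
from h import *
from cell import imaging
import cv2
delta([573,-214,42],-1.1136)
d=imaging.get_image("wrist"); cv2.imwrite("pics/w2.png",d["img"][:,:,::-1])
d=imaging.get_image("scene"); cv2.imwrite("pics/s2.png",cv2.resize(d["img"][140:300,230:450,::-1],(800,582),interpolation=cv2.INTER_CUBIC))
E
```

```text
clock: 3.75
eef_pos: [573.3, -216.2, 53.2]
tool_rot: [-1.57, -0.001, -1.115]
force: [-0.4, 0.3, -0.5]
width: 0.1
pos [ 573.3  -216.18   53.15] rot [-1.57 -0.   -1.12] F [-0.41  0.31 -0.48] w 0.14646034656688764 t 3.75
shift cm tool [-0.21  1.12  0.07]
turn deg [-0.06 -0.1   0.07]
```

View pics/w2.png

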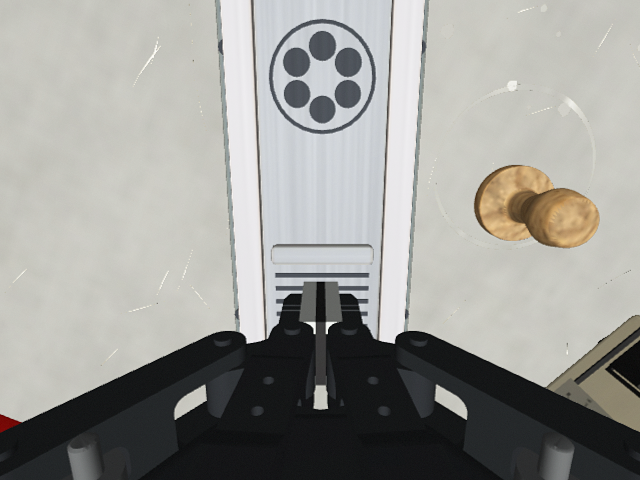

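View pics/s2.png

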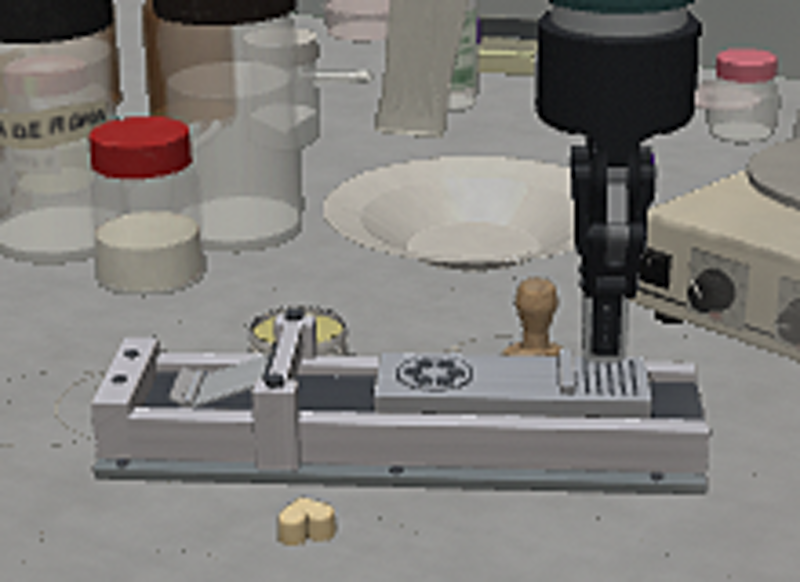

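The wrist view shows the shut fingertips at (320,290), centred in the channel just behind the rib at row 254. The scene view agrees. I'll press straight down in stages and watch the force.

```bash
python3 -m inch '[0,0,0.4,0,0,0,0, 0,0,0.8,0,0,0,0, 0,0,1.0,0,0,0,0, 0,0,1.2,0,0,0,0, 0,0,1.2,0,0,0,0]';python3 -m inch '[0,0,0.2,0,0,0,0, 0,0,0.4,0,0,0,0, 0,0,0.4,0,0,0,0]';python3 -m inch '[0,0,0.2,0,0,0,0, 0,0,0.4,0,0,0,0, 0,0,0.4,0,0,0,0]'
```

```text
clock: 4.35
eef_pos: [572.5, -215.7, 40.6]
tool_rot: [-1.571, 0.0, -1.115]
force: [-1.1, 0.1, 6.0]
width: -0.1
clock: 4.65
eef_pos: [572.8, -215.9, 37.1]
tool_rot: [-1.57, -0.0, -1.115]
force: [-1.6, 1.0, 9.4]
width: 0.3
clock: 4.95
eef_pos: [572.9, -215.9, 33.4]
tool_rot: [-1.57, -0.0, -1.115]
force: [-2.1, 2.1, 11.7]
width: 0.1
```

```bash
python3 -m inch '[0,0,0.1,0,0,0,0, 0,0,0.2,0,0,0,0, 0,0,0.2,0,0,0,0]';python3 -m inch '[0,0,0.1,0,0,0,0, 0,0,0.2,0,0,0,0, 0,0,0.2,0,0,0,0]'
```

```text
clock: 5.25
eef_pos: [573.0, -216.0, 32.0]
tool_rot: [-1.57, -0.0, -1.115]
force: [-2.1, 1.1, 13.0]
width: 0.2
clock: 5.55
eef_pos: [573.8, -216.2, 31.8]
tool_rot: [-1.568, -0.001, -1.115]
force: [-3.2, 1.6, 25.8]
width: -0.2
```

```bash
python3 -m inch '[0,-0.2,0,0,0,0,0, 0,-0.5,0,0,0,0,0, 0,-0.9,0,0,0,0,0, 0,-1.3,0,0,0,0,0, 0,-1.7,0,0,0,0,0, 0,-2.1,0,0,0,0,0, 0,-2.5,0,0,0,0,0, 0,-2.5,0,0,0,0,0]'; python3 - <<'E'
from h import *
from cell import imaging
import cv2
delta([573,-214,42],-1.1136)
d=imaging.get_image("wrist"); cv2.imwrite("pics/w3.png",d["img"][:,:,::-1])
E
```

```text
clock: 6.35
eef_pos: [565.5, -197.0, 32.0]
tool_rot: [-1.565, -0.009, -1.117]
force: [0.6, -2.0, 19.4]
width: 0.0
pos [ 565.52 -196.98   31.96] rot [-1.56 -0.01 -1.12] F [ 0.58 -2.04 19.39] w 0.02755710243146034 t 6.35
shift cm tool [ 1.87 -0.99 -0.07]
turn deg [-0.34 -0.18  0.53]
```

View pics/w3.png

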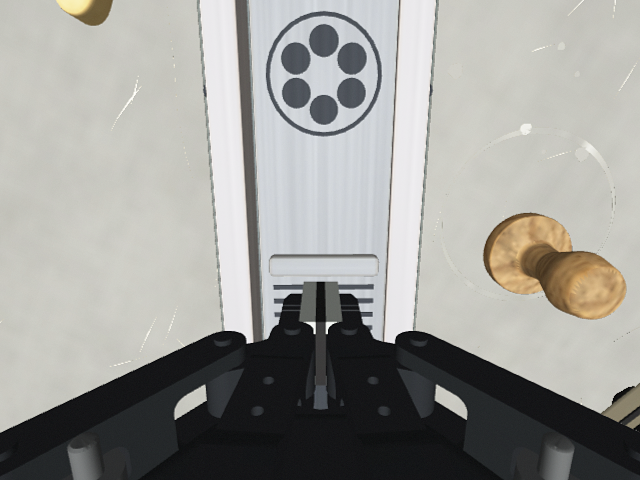

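The view shows the plate carried along by the fingertip, with the rib at row 265 just ahead of the tip and the bed still on its stop. I'll continue towards the bar.

```bash
python3 -m inch '[0,-0.3,0,0,0,0,0, 0,-0.7,0,0,0,0,0, 0,-1.1,0,0,0,0,0, 0,-1.5,0,0,0,0,0, 0,-1.9,0,0,0,0,0, 0,-2.3,0,0,0,0,0, 0,-2.5,0,0,0,0,0, 0,-2.5,0,0,0,0,0]'; python3 - <<'E'
from h import *
from cell import imaging
import cv2
delta([573,-214,42],-1.1136)
d=imaging.get_image("wrist"); cv2.imwrite("pics/w4.png",d["img"][:,:,::-1])
d=imaging.get_image("scene"); cv2.imwrite("pics/s4.png",cv2.resize(d["img"][140:300,230:450,::-1],(800,582),interpolation=cv2.INTER_CUBIC))
E
```

```text
clock: 7.2
eef_pos: [554.8, -175.0, 31.9]
tool_rot: [-1.564, -0.01, -1.117]
force: [0.7, -4.0, 22.0]
width: -0.3
pos [ 554.77 -175.     31.94] rot [-1.56 -0.01 -1.12] F [ 0.74 -4.   22.02] w -0.26558562147941955 t 7.2
shift cm tool [ 4.31 -0.96 -0.06]
turn deg [-0.36 -0.2   0.56]
```

View pics/w4.png

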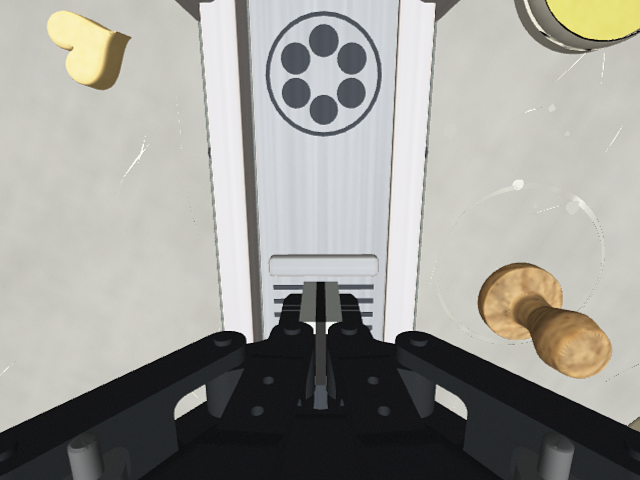

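View pics/s4.png

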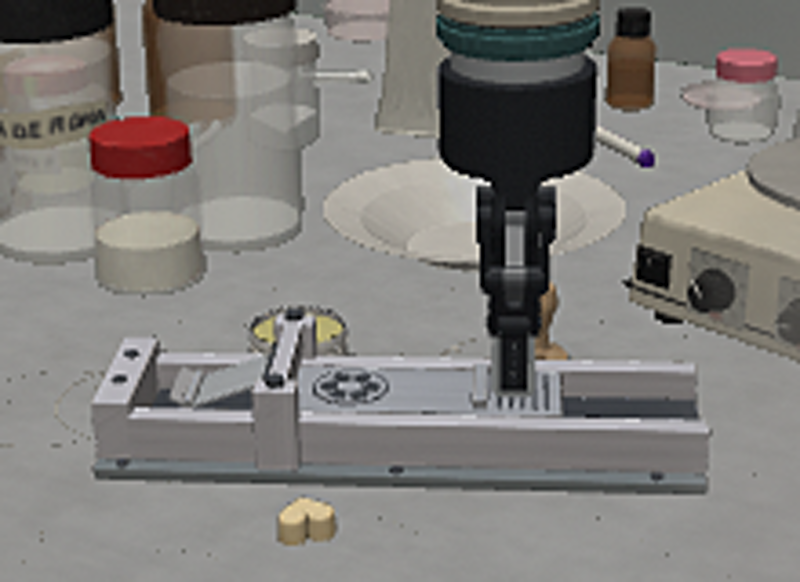

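The nose is just entering under the bar and the bed is fully down. Continuing.

```bash
python3 -m inch '[0,-0.3,0,0,0,0,0, 0,-0.7,0,0,0,0,0, 0,-1.1,0,0,0,0,0, 0,-1.5,0,0,0,0,0, 0,-1.9,0,0,0,0,0, 0,-2.3,0,0,0,0,0, 0,-2.7,0,0,0,0,0, 0,-3.1,0,0,0,0,0, 0,-3.5,0,0,0,0,0, 0,-3.5,0,0,0,0,0]'; python3 - <<'E'
from h import *
from cell import imaging
import cv2
delta([573,-214,42],-1.1136)
d=imaging.get_image("scene"); cv2.imwrite("pics/s5.png",cv2.resize(d["img"][140:300,230:450,::-1],(800,582),interpolation=cv2.INTER_CUBIC))
E
```

```text
clock: 8.3
eef_pos: [539.4, -143.5, 32.0]
tool_rot: [-1.564, -0.01, -1.118]
force: [-0.5, -4.9, 23.4]
width: -0.1
pos [ 539.39 -143.54   31.96] rot [-1.56 -0.01 -1.12] F [-0.48 -4.95 23.36] w -0.12652097402213278 t 8.3
shift cm tool [ 7.82 -0.93 -0.06]
turn deg [-0.38 -0.23  0.55]
```

View pics/s5.png

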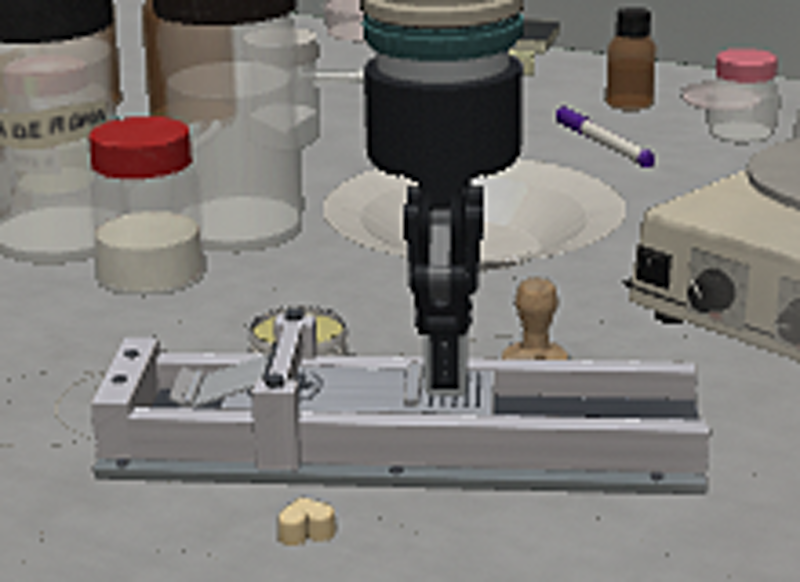

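The nose is through the bar and under the leaf at about x=93 mm. About 42 mm are left.

```bash
python3 -m inch '[0,-0.3,0,0,0,0,0, 0,-0.7,0,0,0,0,0, 0,-1.1,0,0,0,0,0, 0,-1.5,0,0,0,0,0, 0,-1.9,0,0,0,0,0, 0,-2.3,0,0,0,0,0, 0,-2.7,0,0,0,0,0, 0,-3.1,0,0,0,0,0, 0,-3.5,0,0,0,0,0, 0,-3.7,0,0,0,0,0, 0,-3.7,0,0,0,0,0]'; python3 -m inch '[0,-0.2,0,0,0,0,0, 0,-0.4,0,0,0,0,0, 0,-0.4,0,0,0,0,0]'; python3 - <<'E'
from h import *
from cell import imaging
import cv2
s=__import__('cell').ctrl.read_state()['eef_pos']; print('jig x,y tcp',(s[:2]-[528,-122.5])@[-.4415,.8973],(s[:2]-[528,-122.5])@[-.8973,-.4415])
d=imaging.get_image("wrist"); cv2.imwrite("pics/w6.png",d["img"][:,:,::-1])
d=imaging.get_image("scene"); cv2.imwrite("pics/s6.png",cv2.resize(d["img"][140:300,230:450,::-1],(800,582),interpolation=cv2.INTER_CUBIC))
E
```

```text
clock: 9.45
eef_pos: [523.6, -111.2, 32.0]
tool_rot: [-1.563, -0.011, -1.119]
force: [-0.3, -6.6, 25.7]
width: -0.0
clock: 9.75
eef_pos: [521.9, -107.8, 31.9]
tool_rot: [-1.563, -0.011, -1.119]
force: [-0.6, -6.5, 25.5]
width: 0.1
jig x,y tcp 15.903093450326088 -1.032904534054991
```

View pics/w6.png

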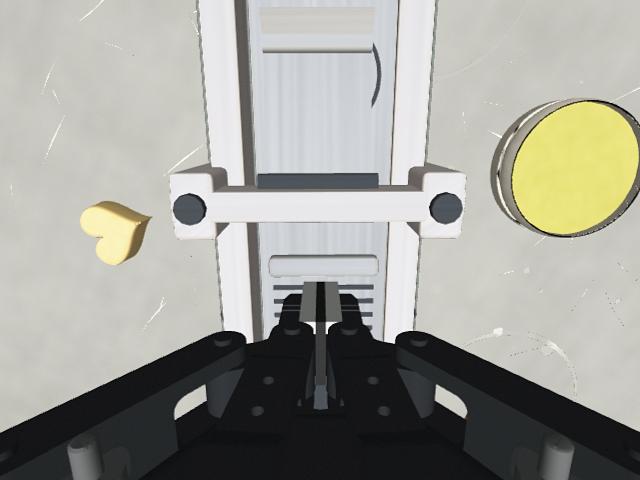

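View pics/s6.png

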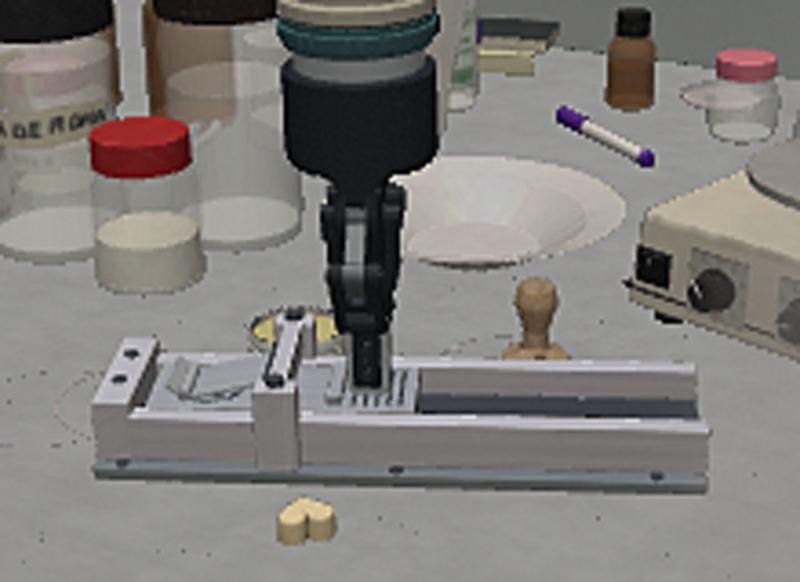

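The leaf lies on the plate and the nose is nearly at the stop, still moving freely at about 6.5 N. I'll push on in 3 mm increments until the force rises.

```bash
for i in 1; do python3 -m inch '[0,-0.2,0,0,0,0,0, 0,-0.3,0,0,0,0,0, 0,-0.3,0,0,0,0,0]'; python3 -m inch '[0,-0.2,0,0,0,0,0, 0,-0.3,0,0,0,0,0, 0,-0.3,0,0,0,0,0]'; done
```

```text
clock: 10.15
eef_pos: [520.7, -105.2, 31.9]
tool_rot: [-1.563, -0.011, -1.119]
force: [-0.1, -7.6, 25.9]
width: -0.2
clock: 10.45
eef_pos: [520.0, -102.9, 31.9]
tool_rot: [-1.562, -0.012, -1.119]
force: [1.0, -7.4, 24.0]
width: 0.3
```

```bash
python3 -m inch '[0,-0.2,0,0,0,0,0, 0,-0.3,0,0,0,0,0, 0,-0.3,0,0,0,0,0]'; python3 - <<'E'
from h import *
from cell import imaging
import cv2
s=__import__('cell').ctrl.read_state()['eef_pos']; print('jig x,y tcp',(s[:2]-[528,-122.5])@[-.4415,.8973],(s[:2]-[528,-122.5])@[-.8973,-.4415])
d=imaging.get_image("wrist"); cv2.imwrite("pics/w7.png",d["img"][:,:,::-1])
d=imaging.get_image("scene"); cv2.imwrite("pics/s7.png",cv2.resize(d["img"][200:270,240:370,::-1],(800,431),interpolation=cv2.INTER_CUBIC))
E
```

```text
clock: 10.75
eef_pos: [519.9, -102.5, 32.0]
tool_rot: [-1.561, -0.016, -1.121]
force: [3.7, -12.8, 21.9]
width: -0.0
jig x,y tcp 21.50416921254898 -1.5345716852293114
```

View pics/w7.png

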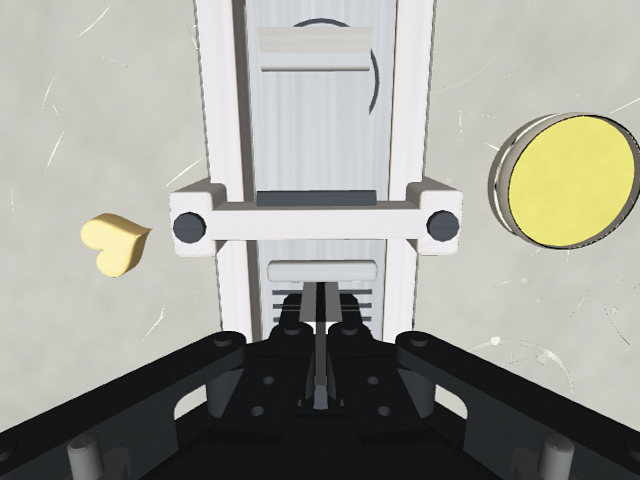

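View pics/s7.png

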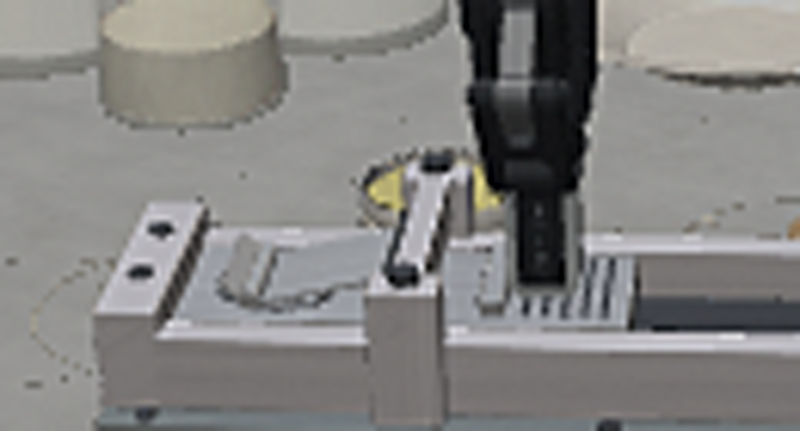

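```bash
python3 -m inch '[0,-0.2,0,0,0,0,0, 0,-0.3,0,0,0,0,0, 0,-0.3,0,0,0,0,0]'; python3 - <<'E'
from h import *
from cell import imaging
import cv2
s=__import__('cell').ctrl.read_state()['eef_pos']; print('jig x,y tcp',(s[:2]-[528,-122.5])@[-.4415,.8973],(s[:2]-[528,-122.5])@[-.8973,-.4415])
d=imaging.get_image("wrist"); cv2.imwrite("pics/w8.png",d["img"][:,:,::-1]); np.savez("w8.npz",**{k:d[k] for k in("fx","cx","cy","R","t")})
cv2.imwrite("pics/w8c.png",cv2.resize(d["img"][170:320,220:420,::-1],(800,600),interpolation=cv2.INTER_CUBIC))
E
```

```text
clock: 11.15
eef_pos: [519.9, -102.4, 32.0]
tool_rot: [-1.56, -0.021, -1.123]
force: [4.6, -17.3, 17.6]
width: -0.0
jig x,y tcp 21.619836552517004 -1.565154724072642
```

View pics/w8c.png

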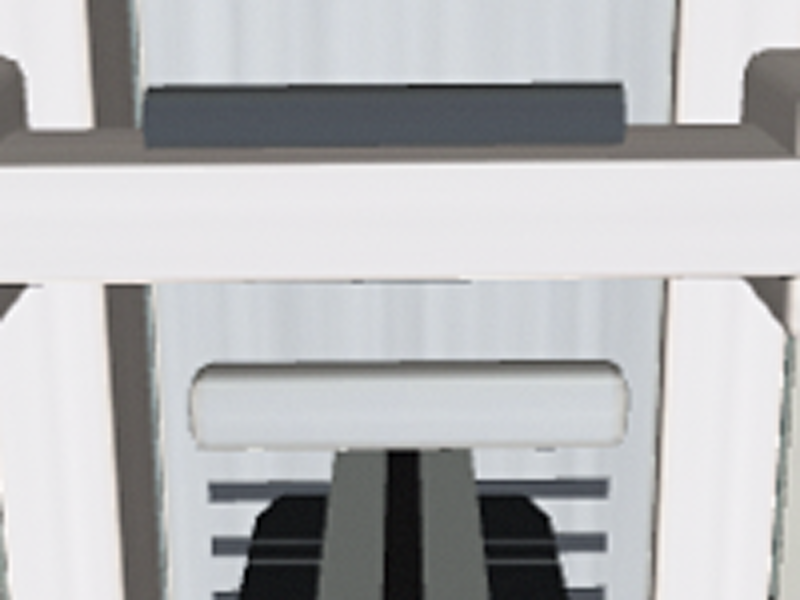

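```bash
python3 - <<'E'
from h import *
a=np.array([-.4415,.8973])
for n,v,z in [('bar near',239.7,54),('bar far',211,54),('rib rear',281.7,38),('rib front',263,38)]:
    print(n,(W('w8.npz',320,v,z)[:2]-[528,-122.5])@a)
E
```

```text
bar near 55.92788744264489
bar far 65.44486461865819
rib rear 34.600325375584426
rib front 42.15086756597653
```

The rib is 21.3 mm short of the bar, where 22 mm means home, and it does not move under 18 N. So the plate is home. I'll relax the forward push while still pressing, then lift straight up.

```bash
python3 -m inch '[0,0.2,0,0,0,0,0, 0,0.4,0,0,0,0,0, 0,0.6,0,0,0,0,0, 0,0.6,0,0,0,0,0]'
```

```text
clock: 11.6
eef_pos: [519.9, -102.5, 31.9]
tool_rot: [-1.563, -0.011, -1.119]
force: [1.5, -7.2, 24.6]
width: 0.2
```

```bash
python3 -m inch '[0,0.1,-0.1,0,0,0,0, 0,0.2,-0.3,0,0,0,0, 0,0.2,-0.4,0,0,0,0, 0,0.2,-0.5,0,0,0,0, 0,0.2,-0.6,0,0,0,0, 0,0.2,-0.6,0,0,0,0]'
```

```text
clock: 12.2
eef_pos: [519.8, -102.5, 36.0]
tool_rot: [-1.564, -0.009, -1.117]
force: [3.2, -4.7, 7.3]
width: -0.2
```

```bash
python3 -m inch '[0,0.1,-0.05,0,0,0,0, 0,0.2,-0.1,0,0,0,0, 0,0.2,-0.2,0,0,0,0, 0,0.2,-0.3,0,0,0,0, 0,0.2,-0.4,0,0,0,0, 0,0.2,-0.4,0,0,0,0]'
```

```text
clock: 12.8
eef_pos: [518.0, -103.3, 38.5]
tool_rot: [-1.569, -0.005, -1.117]
force: [3.9, -5.7, 0.3]
width: -0.5
```

```bash
python3 -m inch '[0,0.2,0,0,0,0,0, 0,0.4,0,0,0,0,0, 0,0.4,0,0,0,0,0]'
```

```text
clock: 13.1
eef_pos: [516.9, -104.1, 37.9]
tool_rot: [-1.572, 0.002, -1.115]
force: [0.2, -0.6, 0.3]
width: 0.1
```

Contact is gone. I'll lift clear and check.

```bash
python3 -m inch '[0,0.1,-0.3,0,0,0,0, 0,0.2,-1,0,0,0,0, 0,0.3,-2,0,0,0,0, 0,0.3,-4,0,0,0,0, 0,1,-7,0,0,0,0, 0,3,-10,0,0,0,0, 0,5,-13,0,0,0,0, 0,6,-15,0,0,0,0, 0,6,-15,0,0,0,0, 0,6,-15,0,0,0,0]'; python3 - <<'E'
from h import *
from cell import imaging
import cv2
d=imaging.get_image("wrist"); cv2.imwrite("pics/w9.png",d["img"][:,:,::-1]); np.savez("w9.npz",**{k:d[k] for k in("fx","cx","cy","R","t")})
cv2.imwrite("pics/w9c.png",cv2.resize(d["img"][0:300,170:470,::-1],(600,600),interpolation=cv2.INTER_CUBIC))
d=imaging.get_image("scene"); cv2.imwrite("pics/s9.png",cv2.resize(d["img"][200:290,240:410,::-1],(800,424),interpolation=cv2.INTER_CUBIC))
E
```

```text
clock: 14.1
eef_pos: [544.0, -157.9, 188.8]
tool_rot: [-1.57, 0.0, -1.115]
force: [-0.5, 0.1, 0.2]
width: -0.5
```

View pics/w9c.png

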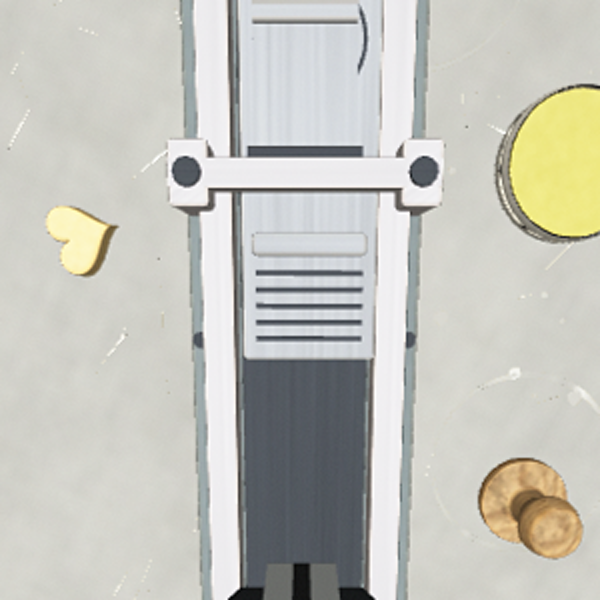

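View pics/s9.png

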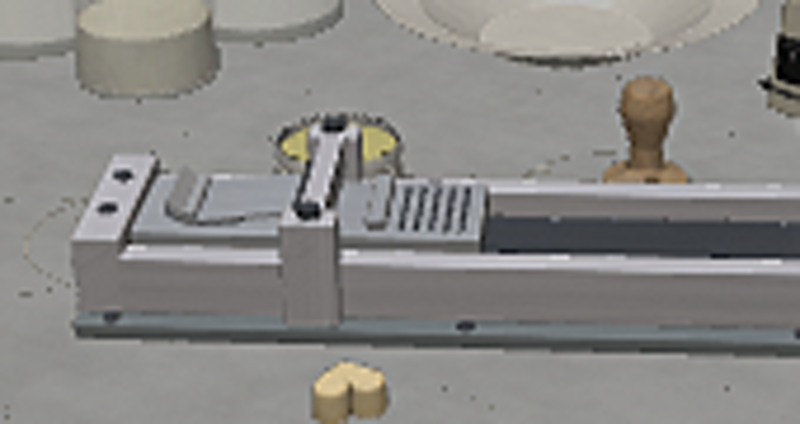

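```bash
python3 - <<'E'
from h import *
a=np.array([-.4415,.8973])
for n,v,z in [('bar near',93.5,54),('bar far',78.5,54),('rib rear',127.5,43),('rib front',117,43),('tail',179,37)]:
    print(n,(W('w9.npz',320,v,z)[:2]-[528,-122.5])@a)
E
python3 -m inch '[0,-1,-0.5,0,0,0,0, 0,-4,-1,0,0,0,0, 0,-7,-1,0,0,0,0, 0,-10,-1,0,0,0,0, 0,-12,-1,0,0,0,0, 0,-13,-1,0,0,0,0, 0,-13,-1,0,0,0,0, 0,-13,-1,0,0,0,0]'; python3 - <<'E'
from h import *
from cell import imaging
import cv2
d=imaging.get_image("wrist"); cv2.imwrite("pics/w10.png",d["img"][:,:,::-1]); np.savez("w10.npz",**{k:d[k] for k in("fx","cx","cy","R","t")})
E
```

```text
bar near 55.91114043603728
bar far 65.44406544196563
rib rear 33.87460328237587
rib front 41.13823192081422
tail -3.85493608882717
clock: 15.0
eef_pos: [487.6, -42.2, 198.3]
tool_rot: [-1.571, -0.001, -1.116]
force: [0.2, -0.1, -0.1]
width: -0.3
```

View pics/w10.png

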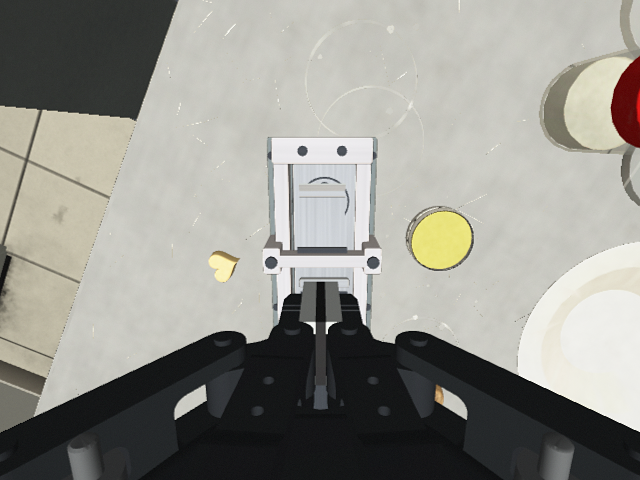

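The plate is home. The rib is 22.0 mm short of the bar and the tail 59.8 mm, against 22 and 60 nominal. No gap shows at the stop (row 165), and the leaf rests on the plate. The bystanders are still in place.

```bash
python3 -c "
from cell import finish_job
print(finish_job())"
```

```text
the job is handed in; nothing more can be done
None
```

The steel plate is loaded in the jig and the job is handed in; the hand-in reports no verdict. I pressed the plate down with the shut fingertips until the bed sat on its hard stop (about 18–26 N). I then slid it under the bar and leaf to the end stop, where it did not move under an 18 N forward push. After that I eased off the push, let the bed spring up and lifted clear.

**Last checks:**
- **Position:** The rib sits 22.0 mm short of the bar (22 nominal) and the tail 59.8 mm (60 nominal). No gap shows at the end stop, though measured against my estimated jig frame everything reads about 1 mm too far along x.
- **Held down:** The leaf lies on the plate. The bed's rest height and the leaf angle I judged only from the pictures and the fingertip height as it let go (36 to 38.5 mm).
- **Clear of contact:** The wrist force is near zero, the robot touches nothing, and the clock was about 15 s of the 48 s allowed.
- **Bystanders:** The tin, stamp and heart soap look undisturbed in the last pictures, and I saw no contact. I did not re-measure their positions.

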